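Clear the stock box and prop its lid open

TASK

First lift the tool caddy off the lid of the wooden stock box and set it down gently and upright on the middle of the black rubber mat. Then raise the box's lid and prop it open: swing the steel prop rod up and lower the lid onto it, so that the pin at the rod's end goes right through the holding hole in the lid's side plate and the lid rests on the rod. Do not let the lid drop, and do not disturb the wax tube, burr case or file lying about.

Things in the scene. Friction and masses are not known exactly. Their poses are not given: they have to be found in the camera images.
- box: fixed plywood stock box, outside 200 (x) x 180 (y) x 90 mm high. Origin: centre of its underside, on the bench. The lid's hinge runs along its +x upper edge; the front is its -x side; the prop rod hangs outside its -y side, in the plane y = -130 mm, with 35 mm of free space between rod and box wall.
- lid (a joint): lid angle in rad: 0 closed (level), grows as it is lifted, stop at 1.45. The lid is 0.3 kg, a plywood slab 200 x 180 x 8 mm. Its hinge is a little stiff: the lid stays where it is left above about 1.2 rad; below that it sinks by itself. It rests on the seated rod at about 0.87 rad.
- lid_hinge (a point): point on the lid's hinge axis, at mid width: box frame (100, 0, 90) mm. The underside of the lid passes through it. Axes are the lid's (= the box's when closed): x away from the front edge, z out of its upper face; the hinge axis is y.
- lid_tab (a point): point to grip on the lid's steel lifting tab, a flat tongue 24 mm wide (along y), 10 mm thick, that juts 52 mm out from the middle of the lid's front edge. The point is on its centre line, 232 mm from the hinge axis, 32 mm out from the lid's edge and 5 mm above the plane of the lid's underside. Turns with the lid, same axes. Pinched across its width it can turn between the fingers as the lid swings.
- lid_hole (a point): centre of the holding hole, at the lower face of the steel side plate (6 mm thick) that juts from the lid's -y edge. A slot 24 mm long (lid's x) x 16 mm wide (y), right through. It lies 110 mm from the hinge axis, in the plane of the rod's swing (y = -130 mm). Turns with the lid, same axes: z is the upward face.
- rod (a joint): prop rod angle in rad: 0 is level, pointing to the hinge side (box +x); grows as its free end swings up. Stiff pivot: the rod stays at any angle where it is left. At about 0.70 it points squarely through the holding hole when the lid comes down to 0.87. The rod strikes the side plate from below if raised with the lid shut; with the lid above 1.2 it swings up to 0.70 freely.
- rod_pivot (a point): pivot of the prop rod, axis along box y; box frame (-95, -130, 70) mm.
- rod_grip (a point): point on the rod's centre line 85 mm from its pivot, a good place to pinch it across (along box y). The rod is round steel, 10 mm thick, 80 g; its x axis points along it to the free end.
- rod_tip (a point): very end of the rod's pin, 180 mm from the pivot. The pin is 9 mm thick, round-ended, 18 mm long; behind it, 162 mm from the pivot, a disc 28 mm across stops it from going further through the hole.
- caddy: loose plastic tool caddy, 0.2 to 0.4 kg, 120 (x) x 80 (y) x 30 mm high tray with an upright board 10 mm thick along x through its middle, top 76 mm above the underside, which is its handle (pinch it across y). Origin: centre of its underside. It starts nested in a 6 mm high rim on the lid, its x along the box's x.
- mat: fixed black rubber bench mat, 210 (x) x 170 (y) x 3 mm. Origin: centre of its underside.
- wax_tube: loose green carving-wax bar 120 mm long, 32 wide, 46 high, lying along its x; leave alone. Origin: centre of underside.
- burr_case: loose flat white case 100 x 70 x 26 mm; leave alone. Origin: centre of underside.
- file: loose hand file lying along its x, about 205 mm long, 20 mm high, orange handle to -x; leave alone. Origin at its underside near the middle.
Not all that is in view belongs to the job. There is more than one size of the caddy; the job needs the largest.

How it is judged:
By the outcome, as a careful person would: the job done as asked, in the order asked, and still so for the second after the job is handed in, with the robot touching nothing.
It also fails if it takes over 66 s, if anything falls off the work surface, if the arm or the gripper's body presses on something with over 40 N, if the wrist force passes 120 N, or if a joint passes its speed limit or range.

ROBOT

A 7-joint arm with a two-finger parallel gripper is mounted at the origin on the work surface. World frame = base frame: x ahead of the robot, y to its left, z up, the work surface at z = 0. Lengths are in m, angles in rad, forces in N, time in s.
With the tool pointing down it reaches from about 0.425 to 0.925 m from the base axis. Payload 6.8 kg.
Tool frame: the origin (TCP) lies midway between the tips of the shut fingers; the grasp point (between the pads) lies 19 mm behind it; z points along the fingers, y is the line along which they close (so a half turn about z gives the same grasp; the last joint's range is limited). The gripper opens to 85 mm and grips with 20 to 120 N. Pads are 22 mm wide; open, the fingers measure 114 mm over their backs; the gripper's body (76 mm by 85 mm) begins 54 mm behind the grasp point. The pads swing forward as they close: fully open they stand 13 mm farther back than shut.
Start: joints at [-1.447, 0.477, 0.022, 1.555, -0.011, 1.109, -0.083], TCP at [0.155, 0.657, 0.231] pointing down, gripper open.
Joint ranges: [-2.96, 2.96], [-0.34, 2.1], [-1.41, 1.46], [0.24, 2.44], [-1.37, 4.51], [0.17, 1.92], [-2.96, 2.96]. Speed limits (rad/s): [2.39, 2.39, 3.14, 3.14, 3.14, 3.14, 3.14].

INTERFACE

Orientations are given as a unit quaternion [w, x, y, z].
In Python, from station import * gives the robot as it stands. The module is installed in compiled form; this text tells all that it offers.
- The arm moves only by the shell command python3 -m jog 'ROWS' [OPENING] [FORCE]. ROWS is JSON, a list of rows, each an object of numbers: "x", "y", "z": the shift along the tool's x, y, z in m; "ax", "ay", "az": the turn, a rotation vector about the tool's x, y, z in rad. In form: [{"x": .., "y": .., "z": .., "ax": .., "ay": .., "az": ..}, ...]. A call has 1 to 12 rows; each row is the pose to reach, as a shift and turn from the pose commanded when the call began, along the tool's axes at that moment; what a row does not reach only later rows make up. A row lasts 1/10 s, in which the tool goes at most 50 mm and 8.59 degrees, less where a joint would pass 70% of its speed; a pose out of reach is approached as far as the arm can. A call with a gripper value outside its range is refused whole. OPENING is the opening, from 0 (shut) to 1 (fully open), set as the call begins (- or left out, the last holds). The fingers move at their own pace and stop on an object; FORCE is the grip in N (left out, the last holds). Time passes only in rows, so rows that repeat a pose let the fingers close. It gives the time, the measured TCP pose, the force, the opening and the grip force at its end, in the units of the state.
- get_obs(): the state, without advancing time (a new reading comes with each control period).
- read_camera(name): name is "scene" or "top" or "wrist"; returns the picture (384x512x3 uint8, red, green, blue); there is no depth.
- camera_params(name): a dict with "K" (3x3 intrinsics, pixels), "D" ([k1, k2, p1, p2, k3] as OpenCV has them; the pictures are not rectified), "origin" and "attitude" of the camera in the world. Camera axes: x right, y up, looking along -z (the intrinsics and any distortion apply to the point x, -y, -z); pixel columns grow to the right and rows downward; lengths in m; the calibration is good to about 2 mm. A picture is of the moment at which its call begins: read the wrist's pose just before it. camera_params takes no time and is no camera call; for the wrist camera it gives the pose at the moment of the call.
- hand_in(): hands the job in; it is judged then, once.
The state is a dict: "t": time; "q": joint angles; "joint_vel": joint speeds; "joint_torque": joint torques, N m; "eef_pos": TCP position; "tool_rot": TCP orientation; "contact_force": force on the tool from outside, world axes, zero at the start; "torque": the same for the moment, N m; "gripper_width": opening from 0.0 (shut) to 1.0 (fully open); "grasp_force": force on a finger pad.
Only numpy, scipy, OpenCV 4.12 (cv2) and the standard library are available. Lean on these libraries where they do the work, as an engineer would, in place of code of your own. Each camera call takes 0.05 s, during which the arm holds its last target. There are 200 camera calls.

## Working session

There is one attempt and no reset: what is moved stays moved. The work goes in short steps, Python scripts to look and compute and a shell command to move; the robot and the scene stay as the last step left them, time stands still between calls to the robot, and variables do not carry over. Pictures are saved under pics/ and viewed, at most 10 in all, crops included, and the job is handed in when it is done.

```bash
mkdir -p pics
python3 - <<'E'
from station import *
import cv2,numpy as np
o=get_obs();print(o['t'],o['eef_pos'],o['tool_rot'],o['contact_force'])
for n in ["scene","top"]:
    p=camera_params(n);print(n,{k:np.round(np.array(v),4).tolist() for k,v in p.items()})
    cv2.imwrite(f"pics/{n}0.png",cv2.resize(read_camera(n)[...,::-1],(800,600),interpolation=cv2.INTER_CUBIC))
E
```

```text
0.0 [0.15494263 0.6563346  0.23029586] [-4.08046170e-05  1.15639438e-01  9.93290800e-01 -9.51073309e-04] [ 0.15288708 -0.48138102 -0.55840481]
scene {'K': [[414.9838, 0.0, 250.2414], [0.0, 414.9838, 191.5939], [0.0, 0.0, 1.0]], 'D': [-0.0564, 0.0, 0.0, 0.0, 0.0], 'origin': [1.0272, -0.6832, 1.064], 'attitude': [0.8931, 0.3255, 0.0977, 0.295]}
top {'K': [[407.3763, 0.0, 260.3394], [0.0, 407.3763, 193.1264], [0.0, 0.0, 1.0]], 'D': [-0.1098, 0.0, 0.0, 0.0, 0.0], 'origin': [0.3759, -0.0187, 1.3887], 'attitude': [-0.6952, -0.0512, 0.0521, 0.7151]}
```

View pics/scene0.png

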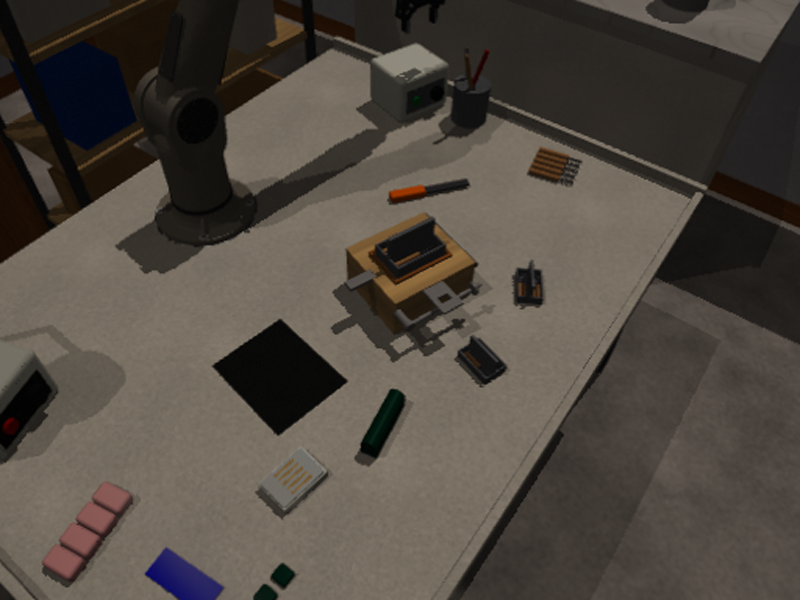

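View pics/top0.png

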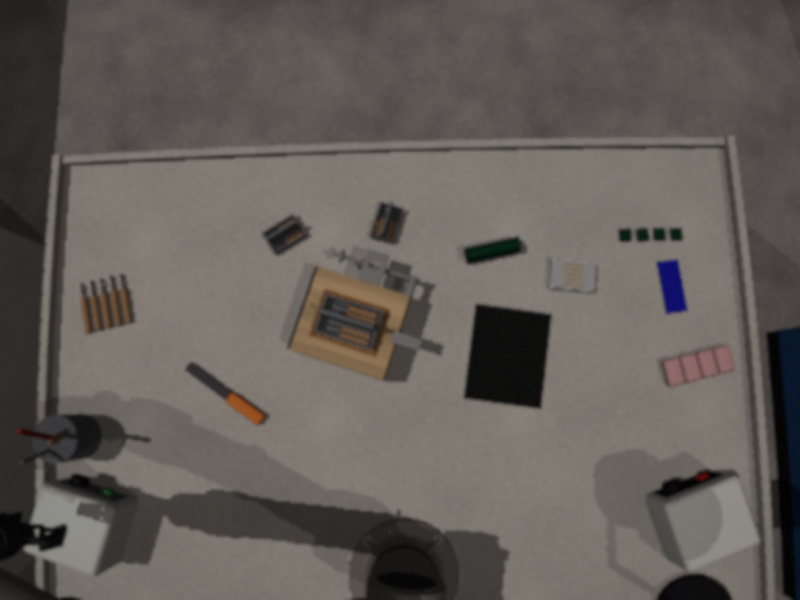

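The top view shows the box at about (350,320), with its hinge edge on the left. The tab is at (415,343), and the rod and side plate are above the box at (375,265). The large caddy is on the lid at (350,322), and the mat is at (508,356). The scene view agrees: box (410,270), mat (280,375).

```bash
cat > h.py <<'E'
from station import *
import cv2,numpy as np
from scipy.spatial.transform import Rotation as R
def rot(q): return R.from_quat([q[1],q[2],q[3],q[0]])
def ray(p,px):
    u=cv2.undistortPoints(np.array(px,float).reshape(-1,1,2),np.array(p['K']),np.array(p['D'])).reshape(-1,2)
    d=np.c_[u[:,0],-u[:,1],-np.ones(len(u))]
    return rot(p['attitude']).apply(d)
def plane(p,px,z):
    d=ray(p,px);o=np.array(p['origin']);return o+d*((z-o[2])/d[:,2])[:,None]
def proj(p,P):
    c=rot(p['attitude']).inv().apply(np.atleast_2d(P)-np.array(p['origin']))
    c=c*[1,-1,-1]
    return cv2.projectPoints(c,np.zeros(3),np.zeros(3),np.array(p['K']),np.array(p['D']))[0].reshape(-1,2)
def tool():
    o=get_obs();return o,np.array(o['eef_pos']),rot(o['tool_rot'])
def rel(P,Rt=None):
    "shift and turn in tool axes from the present pose to world P, Rt"
    o,p,r=tool();print('t',round(o['t'],2),'shift',np.round(r.inv().apply(np.array(P)-p),4),'turn',np.round((r.inv()*Rt).as_rotvec(),4) if Rt is not None else '')
def down(yaw):  # tool z down, tool x at world heading yaw
    return R.from_euler('z',yaw)*R.from_euler('x',np.pi)
E
python3 - <<'E'
from h import *
for n,zs in [("top",.098),("scene",.098)]:
    im=read_camera(n);p=camera_params(n);h=cv2.cvtColor(im,cv2.COLOR_RGB2HSV)
    m=cv2.inRange(h,(8,80,60),(28,255,255));
    if n=="top": 
        w=np.zeros_like(m);w[150:260,170:285]=255;m&=w
    else:
        w=np.zeros_like(m);w[130:215,215:310]=255;m&=w
    c=np.vstack([k for k in cv2.findContours(m,0,2)[0] if len(k)>10])
    P=plane(p,c.reshape(-1,2),zs)[:,:2].astype(np.float32)
    r=cv2.minAreaRect(P);print(n,'lid',r,cv2.boxPoints(r).round(3).tolist())
    m=cv2.inRange(h,(0,0,0),(179,255,28))
    for k in cv2.findContours(m,0,2)[0]:
        if cv2.contourArea(k)>900:
            P=plane(p,k.reshape(-1,2),.003)[:,:2].astype(np.float32);r=cv2.minAreaRect(P)
            if max(r[1])<.35:print(n,'mat?',r)
    if n=="top":
        v=cv2.resize(im[140:260,160:360],(800,480),interpolation=cv2.INTER_CUBIC);cv2.imwrite('pics/topc.png',v[...,::-1])
E
```

```text
top lid ((0.5657878518104553, 0.12344401329755783), (0.2848411202430725, 0.23079463839530945), 70.2416000366211) [[0.4090000092983246, 0.02800000086426735], [0.6259999871253967, -0.05000000074505806], [0.7229999899864197, 0.21799999475479126], [0.5049999952316284, 0.29600000381469727]]
top mat? ((0.015248533338308334, 0.004689417779445648), (0.12406454235315323, 0.16089412569999695), 6.667666912078857)
top mat? ((0.4554850161075592, -0.2397785782814026), (0.15941321849822998, 0.19914212822914124), 80.19635772705078)
scene lid ((0.5264173746109009, 0.09417544305324554), (0.20429982244968414, 0.18228763341903687), 70.62457275390625) [[0.40700000524520874, 0.02800000086426735], [0.5789999961853027, -0.03200000151991844], [0.6460000276565552, 0.1599999964237213], [0.4740000069141388, 0.22100000083446503]]
scene mat? ((0.45657360553741455, -0.24210146069526672), (0.167672798037529, 0.20811723172664642), 80.47481536865234)
```

View pics/topc.png

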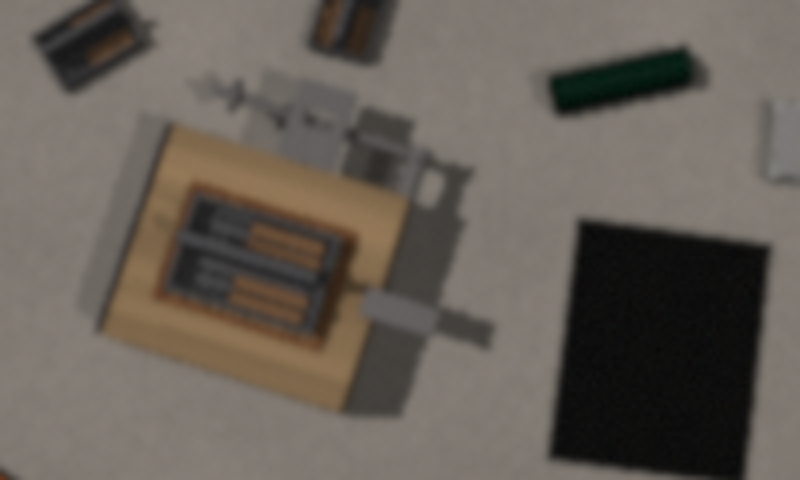

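The crop shows the lid corners at (172,125), (410,192), (345,412) and (102,332). The caddy handle line runs from (178,238) to (330,275), and the tab is at (400,310). The rod runs along (200,85) to (430,165).

Run:
```python
from h import *
p=camera_params("top");f=lambda L:[(160+u/4-.4,140+v/4-.4) for u,v in L]
P=plane(p,f([(172,125),(410,192),(345,412),(102,332)]),.098);print(P.round(3),P.mean(0),[np.linalg.norm(P[i]-P[i-1]).round(3) for i in range(4)])
H=plane(p,f([(178,238),(330,275)]),.174);print(H.round(3),H.mean(0),np.degrees(np.arctan2(*(H[0]-H[1])[1::-1])))
y=np.radians(72)
C=np.array([.5264,.094]);x=np.array([np.cos(y),np.sin(y)])
rel([*(H.mean(0)[:2]),.29],down(y))
rel([*(H.mean(0)[:2]),.29],down(y+np.pi))
print(get_obs()['q'])
# wrist cam in tool frame
w=camera_params('wrist');o,tp,r=tool();print(r.inv().apply(np.array(w['origin'])-tp),(r.inv()*rot(w['attitude'])).as_matrix().round(2))
```

```text
[[ 0.644  0.162  0.098]
 [ 0.584 -0.029  0.098]
 [ 0.41   0.027  0.098]
 [ 0.478  0.219  0.098]] [0.52873387 0.09470103 0.098     ] [np.float64(0.176), np.float64(0.2), np.float64(0.183), np.float64(0.204)]
[[0.541 0.147 0.174]
 [0.51  0.033 0.174]] [0.52565411 0.09022458 0.174     ] 74.6999579846892
t 0.2 shift [-0.4909 -0.4661 -0.0587] turn [-8.0000e-04  1.0000e-03  1.6531e+00]
t 0.2 shift [-0.4909 -0.4661 -0.0587] turn [-1.0000e-03 -8.0000e-04 -1.4885e+00]
[-1.44707345  0.47750109  0.02234812  1.55606196 -0.01150017  1.10932467
 -0.08311414]
[ 0.0674262   0.0008098  -0.14270351] [[ 0.    0.96  0.26]
 [ 1.   -0.   -0.  ]
 [-0.    0.26 -0.96]]
```

```bash
T='{"x":-0.491,"y":-0.466,"z":-0.059,"ax":0,"ay":0,"az":1.653}'; python3 -m jog '[{"x":-0.491,"y":-0.466,"z":-0.059,"az":1.653},{"x":-0.491,"y":-0.466,"z":-0.059,"az":1.653},{"x":-0.491,"y":-0.466,"z":-0.059,"az":1.653},{"x":-0.491,"y":-0.466,"z":-0.059,"az":1.653},{"x":-0.491,"y":-0.466,"z":-0.059,"az":1.653},{"x":-0.491,"y":-0.466,"z":-0.059,"az":1.653},{"x":-0.491,"y":-0.466,"z":-0.059,"az":1.653},{"x":-0.491,"y":-0.466,"z":-0.059,"az":1.653},{"x":-0.491,"y":-0.466,"z":-0.059,"az":1.653},{"x":-0.491,"y":-0.466,"z":-0.059,"az":1.653},{"x":-0.491,"y":-0.466,"z":-0.059,"az":1.653},{"x":-0.491,"y":-0.466,"z":-0.059,"az":1.653}]' 1.0
python3 - <<'E'
from h import *
rel([.526,.091,.29],down(np.radians(72)));print(get_obs()['q'])
E
```

```text
t 0.2 shift [-0.491  -0.4653 -0.0587] turn [-8.0000e-04  1.0000e-03  1.6531e+00]
[-1.44707345  0.47750109  0.02234812  1.55606196 -0.01150017  1.10932467
 -0.08311414]validation failed for argument at $[0]...
```

```bash
python3 -m jog '[{"x":-0.491,"y":-0.466,"z":-0.059,"ax":0,"ay":0,"az":1.653},{"x":-0.491,"y":-0.466,"z":-0.059,"ax":0,"ay":0,"az":1.653},{"x":-0.491,"y":-0.466,"z":-0.059,"ax":0,"ay":0,"az":1.653},{"x":-0.491,"y":-0.466,"z":-0.059,"ax":0,"ay":0,"az":1.653},{"x":-0.491,"y":-0.466,"z":-0.059,"ax":0,"ay":0,"az":1.653},{"x":-0.491,"y":-0.466,"z":-0.059,"ax":0,"ay":0,"az":1.653},{"x":-0.491,"y":-0.466,"z":-0.059,"ax":0,"ay":0,"az":1.653},{"x":-0.491,"y":-0.466,"z":-0.059,"ax":0,"ay":0,"az":1.653},{"x":-0.491,"y":-0.466,"z":-0.059,"ax":0,"ay":0,"az":1.653},{"x":-0.491,"y":-0.466,"z":-0.059,"ax":0,"ay":0,"az":1.653},{"x":-0.491,"y":-0.466,"z":-0.059,"ax":0,"ay":0,"az":1.653},{"x":-0.491,"y":-0.466,"z":-0.059,"ax":0,"ay":0,"az":1.653}]' 1.0
python3 - <<'E'
from h import *
rel([.526,.091,.29],down(np.radians(72)));print(get_obs()['q'])
E
```

```text
t: 1.4
eef_pos: [0.4831, 0.1551, 0.2838]
tool_rot: [-0.0, 0.81, 0.586, 0.0]
contact_force: [1.0, 0.2, 0.7]
gripper_width: 1.0
grasp_force: 0.0
t 1.4 shift [-0.0475  0.0608 -0.0062] turn [ 0.0001 -0.0008 -0.0038]
[-0.94554775  0.15241644  0.58065261  1.91575014 -0.09424159  1.09929989
 -0.6453836 ]
```

```bash
python3 -m jog '[{"x":-0.024,"y":0.03,"z":-0.006,"ax":0,"ay":0,"az":-0.004},{"x":-0.0475,"y":0.061,"z":-0.006,"ax":0,"ay":0,"az":-0.004},{"x":-0.0475,"y":0.061,"z":-0.006,"ax":0,"ay":0,"az":-0.004},{"x":-0.0475,"y":0.061,"z":-0.006,"ax":0,"ay":0,"az":-0.004}]'
python3 - <<'E'
from h import *
p=camera_params('wrist');im=read_camera('wrist');cv2.imwrite('pics/w1.png',cv2.resize(im[...,::-1],(800,600)))
np.savez('w1.npz',im=im,**p)
E
```

```text
t: 1.8
eef_pos: [0.5259, 0.0921, 0.2892]
tool_rot: [-0.0, 0.808, 0.589, -0.0]
contact_force: [-0.6, 0.9, -0.5]
gripper_width: 0.996
grasp_force: 0.0
```

View pics/w1.png

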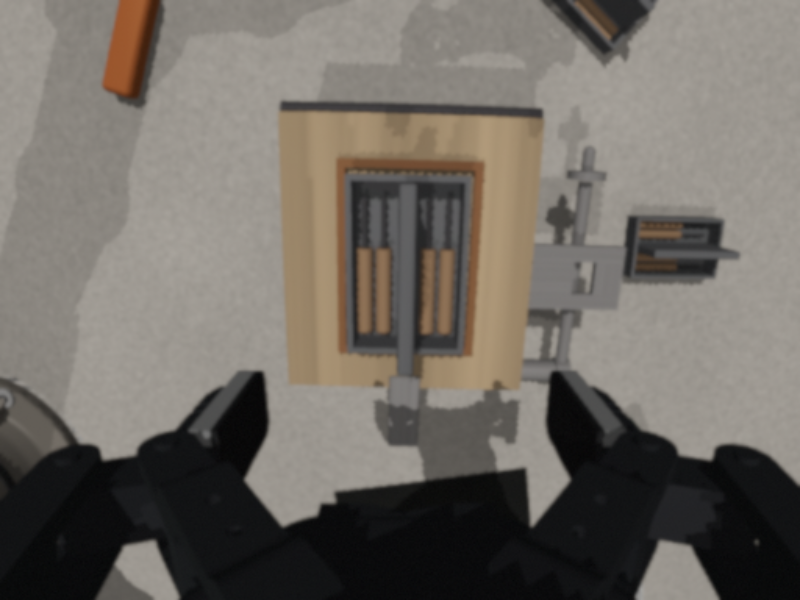

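The wrist view shows the lid corners at about (280,112), (542,116), (521,388) and (289,384). The handle's top edge runs (408,185) to (404,376). The tab is at (404,410), the rod at (588,150)–(563,360), and the slot at (587,276).

Run:
```python
from h import *
d=np.load('w1.npz');p={k:d[k] for k in d};f=lambda L:[((u+.5)/1.5625-.5,(v+.5)/1.5625-.5) for u,v in L]
P=plane(p,f([(280,112),(542,116),(521,388),(289,384)]),.098);print(P.round(4),P.mean(0),[np.linalg.norm(P[i]-P[i-1]).round(3) for i in range(4)])
e=lambda a,b:np.degrees(np.arctan2(a[1]-b[1],a[0]-b[0]))
print(e(P[0],P[3]),e(P[1],P[2]),e(P[0],P[1])-90,e(P[3],P[2])-90)
H=plane(p,f([(408,185),(404,376)]),.174);print('handle',H.round(4),H.mean(0),e(*H))
T=plane(p,f([(404,380),(403,442)]),.1);print('tab',T.round(4))
S=plane(p,f([(587,276)]),.096);print('slot',S)
G=plane(p,f([(588,150),(563,365)]),.07);print('rod',G.round(4),e(*G), np.linalg.norm(G[0]-G[1]))
```

```text
[[ 0.4768  0.2199  0.098 ]
 [ 0.6443  0.1633  0.098 ]
 [ 0.5807 -0.0266  0.098 ]
 [ 0.4096  0.0322  0.098 ]] [0.52783961 0.09717558 0.098     ] [np.float64(0.199), np.float64(0.177), np.float64(0.2), np.float64(0.181)]
70.31324188797339 71.49864369050225 71.31976261644454 71.03295740945146
handle [[0.5444 0.1491 0.174 ]
 [0.5082 0.0445 0.174 ]] [0.52627713 0.09678234 0.174     ] 70.92666778078102
tab [[ 0.4963  0.0091  0.1   ]
 [ 0.4787 -0.0425  0.1   ]]
slot [[0.6497587  0.04471028 0.096     ]]
rod [[ 0.6798  0.1302  0.07  ]
 [ 0.6224 -0.0327  0.07  ]] 70.60424621603407 0.1727056466693329
```

```bash
cat >> h.py <<'E'
YAW=np.radians(71.);RB=R.from_euler('z',YAW);CB=np.array([.527,.0962,0])
def B(x,y,z): return CB+RB.apply(np.array([x,y,z],float))
def bx(P): return RB.inv().apply(np.array(P)-CB)
E
python3 -c "
from h import *
rel([.5265,.0965,.142],down(YAW))"
```

```text
t 1.85 shift [0.0033 0.0002 0.1471] turn [-0.0008  0.      0.0217]
```

```bash
python3 -m jog '[{"x":0.003,"y":0,"z":0.04,"ax":0,"ay":0,"az":0.022},{"x":0.003,"y":0,"z":0.08,"ax":0,"ay":0,"az":0.022},{"x":0.003,"y":0,"z":0.115,"ax":0,"ay":0,"az":0.022},{"x":0.003,"y":0,"z":0.135,"ax":0,"ay":0,"az":0.022},{"x":0.003,"y":0,"z":0.147,"ax":0,"ay":0,"az":0.022},{"x":0.003,"y":0,"z":0.147,"ax":0,"ay":0,"az":0.022}]' && python3 -m jog '[{"x":0,"y":0,"z":0,"ax":0,"ay":0,"az":0},{"x":0,"y":0,"z":0,"ax":0,"ay":0,"az":0},{"x":0,"y":0,"z":0,"ax":0,"ay":0,"az":0},{"x":0,"y":0,"z":0,"ax":0,"ay":0,"az":0},{"x":0,"y":0,"z":0,"ax":0,"ay":0,"az":0},{"x":0,"y":0,"z":0,"ax":0,"ay":0,"az":0},{"x":0,"y":0,"z":0,"ax":0,"ay":0,"az":0},{"x":0,"y":0,"z":0,"ax":0,"ay":0,"az":0}]' 0 60
```

```text
t: 2.45
eef_pos: [0.5254, 0.0968, 0.1411]
tool_rot: [-0.001, 0.814, 0.581, -0.001]
contact_force: [-0.4, 0.4, -0.1]
gripper_width: 1.001
grasp_force: 0.0
t: 3.25
eef_pos: [0.5268, 0.0959, 0.1428]
tool_rot: [-0.0, 0.814, 0.581, 0.0]
contact_force: [-1.1, 1.0, 5.5]
gripper_width: 0.111
grasp_force: 59.6
```

```bash
python3 -m jog '[{"x":0,"y":0,"z":-0.015,"ax":0,"ay":0,"az":0},{"x":0,"y":0,"z":-0.03,"ax":0,"ay":0,"az":0},{"x":0,"y":0,"z":-0.05,"ax":0,"ay":0,"az":0},{"x":0,"y":0,"z":-0.07,"ax":0,"ay":0,"az":0},{"x":0,"y":0,"z":-0.08,"ax":0,"ay":0,"az":0},{"x":0,"y":0,"z":-0.08,"ax":0,"ay":0,"az":0}]' && python3 -c "
from h import *
rel([.456,-.241,.09],down(YAW))"
```

```text
t: 3.85
eef_pos: [0.5273, 0.0958, 0.2232]
tool_rot: [0.0, 0.814, 0.581, 0.001]
contact_force: [0.2, -0.4, -2.7]
gripper_width: 0.104
grasp_force: 58.7
t 3.85 shift [-0.3419  0.0422  0.1328] turn [ 0.0014 -0.0015 -0.0004]
```

```bash
python3 -m jog '[{"x":-0.01,"y":0.001,"z":0,"ax":0,"ay":0,"az":0},{"x":-0.03,"y":0.004,"z":0,"ax":0,"ay":0,"az":0},{"x":-0.06,"y":0.007,"z":0,"ax":0,"ay":0,"az":0},{"x":-0.1,"y":0.012,"z":0,"ax":0,"ay":0,"az":0},{"x":-0.14,"y":0.017,"z":0,"ax":0,"ay":0,"az":0},{"x":-0.18,"y":0.022,"z":0,"ax":0,"ay":0,"az":0},{"x":-0.22,"y":0.027,"z":0.01,"ax":0,"ay":0,"az":0},{"x":-0.26,"y":0.032,"z":0.03,"ax":0,"ay":0,"az":0},{"x":-0.295,"y":0.037,"z":0.05,"ax":0,"ay":0,"az":0},{"x":-0.32,"y":0.04,"z":0.075,"ax":0,"ay":0,"az":0},{"x":-0.335,"y":0.042,"z":0.1,"ax":0,"ay":0,"az":0},{"x":-0.342,"y":0.042,"z":0.12,"ax":0,"ay":0,"az":0}]' && python3 -m jog '[{"x":0,"y":0,"z":0.01,"ax":0,"ay":0,"az":0},{"x":0,"y":0,"z":0.013,"ax":0,"ay":0,"az":0},{"x":0,"y":0,"z":0.013,"ax":0,"ay":0,"az":0}]'
python3 - <<'E'
from h import *
rel([.456,-.241,.048],down(YAW))
p=camera_params('wrist');im=read_camera('wrist');cv2.imwrite('pics/w2.png',im[...,::-1]);np.savez('w2.npz',im=im,**p)
E
```

```text
t: 5.05
eef_pos: [0.4523, -0.2435, 0.1001]
tool_rot: [-0.001, 0.815, 0.579, -0.001]
contact_force: [-0.1, -0.0, -1.9]
gripper_width: 0.108
grasp_force: 58.5
t: 5.35
eef_pos: [0.4549, -0.2407, 0.0892]
tool_rot: [-0.0, 0.814, 0.581, -0.0]
contact_force: [0.5, -0.3, -1.5]
gripper_width: 0.108
grasp_force: 58.6
t 5.35 shift [0.0001 0.0012 0.0412] turn [-0.0009 -0.0002  0.0003]
```

View pics/w2.png

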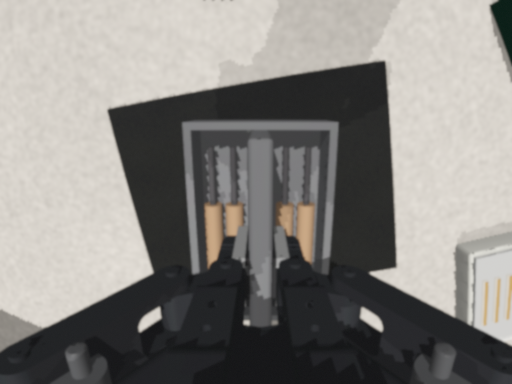

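The caddy hangs level over the mat. The mat corners are at (109,109), (385,62) and (396,268).

Run:
```python
from h import *
d=np.load('w2.npz');p={k:d[k] for k in d}
M=plane(p,[(109,109),(385,62),(396,268)],.003);c=(M[0]+M[2])/2;print(M.round(4),c);rel([c[0],c[1],.048],down(YAW))
```

```text
[[ 0.3693 -0.1386  0.003 ]
 [ 0.5727 -0.1738  0.003 ]
 [ 0.5447 -0.3395  0.003 ]] [ 0.45696867 -0.23907287  0.003     ]
t 5.4 shift [0.0022 0.0009 0.0417] turn [ 0.0004 -0.0002  0.0005]
```

```bash
python3 -m jog '[{"x":0.002,"y":0.001,"z":0.012,"ax":0,"ay":0,"az":0},{"x":0.002,"y":0.001,"z":0.024,"ax":0,"ay":0,"az":0},{"x":0.002,"y":0.001,"z":0.033,"ax":0,"ay":0,"az":0},{"x":0.002,"y":0.001,"z":0.037,"ax":0,"ay":0,"az":0},{"x":0.002,"y":0.001,"z":0.038,"ax":0,"ay":0,"az":0},{"x":0.002,"y":0.001,"z":0.039,"ax":0,"ay":0,"az":0}]' && python3 -m jog '[{"x":0,"y":0,"z":0.001,"ax":0,"ay":0,"az":0},{"x":0,"y":0,"z":0.001,"ax":0,"ay":0,"az":0}]'&& python3 -m jog '[{"x":0,"y":0,"z":0.001,"ax":0,"ay":0,"az":0},{"x":0,"y":0,"z":0.001,"ax":0,"ay":0,"az":0}]'
```

```text
t: 6.0
eef_pos: [0.4566, -0.24, 0.0503]
tool_rot: [0.0, 0.814, 0.58, -0.0]
contact_force: [0.3, -0.1, -2.5]
gripper_width: 0.106
grasp_force: 58.6
t: 6.2
eef_pos: [0.4567, -0.2398, 0.0495]
tool_rot: [0.0, 0.814, 0.581, 0.0]
contact_force: [0.0, 0.6, -1.8]
gripper_width: 0.107
grasp_force: 58.6
t: 6.4
eef_pos: [0.4566, -0.2397, 0.0484]
tool_rot: [0.0, 0.814, 0.581, 0.0]
contact_force: [0.5, 0.0, -3.1]
gripper_width: 0.104
grasp_force: 58.6
```

```bash
python3 -m jog '[{"x":0,"y":0,"z":0.001,"ax":0,"ay":0,"az":0},{"x":0,"y":0,"z":0.001,"ax":0,"ay":0,"az":0}]'; python3 -m jog '[{"x":0,"y":0,"z":0.001,"ax":0,"ay":0,"az":0},{"x":0,"y":0,"z":0.001,"ax":0,"ay":0,"az":0}]'
```

```text
t: 6.6
eef_pos: [0.4566, -0.2397, 0.0474]
tool_rot: [0.0, 0.814, 0.581, 0.0]
contact_force: [1.2, -0.7, -1.2]
gripper_width: 0.107
grasp_force: 58.7
t: 6.8
eef_pos: [0.4567, -0.2397, 0.0473]
tool_rot: [-0.0, 0.814, 0.58, 0.001]
contact_force: [-4.2, 2.3, 11.8]
gripper_width: 0.106
grasp_force: 60.9
```

```bash
python3 -m jog '[{"x":0,"y":0,"z":0,"ax":0,"ay":0,"az":0},{"x":0,"y":0,"z":0,"ax":0,"ay":0,"az":0},{"x":0,"y":0,"z":0,"ax":0,"ay":0,"az":0},{"x":0,"y":0,"z":0,"ax":0,"ay":0,"az":0},{"x":0,"y":0,"z":0,"ax":0,"ay":0,"az":0},{"x":0,"y":0,"z":-0.02,"ax":0,"ay":0,"az":0},{"x":0,"y":0,"z":-0.05,"ax":0,"ay":0,"az":0},{"x":0,"y":0,"z":-0.09,"ax":0,"ay":0,"az":0},{"x":0,"y":0,"z":-0.13,"ax":0,"ay":0,"az":0}]' 1.0; python3 -c "
from h import *
P=B(-132,0,95)
P=CB+RB.apply([-.132,0,.076]);print(P)
rel(P,down(YAW))"
```

```text
t: 7.7
eef_pos: [0.456, -0.2397, 0.1774]
tool_rot: [-0.0, 0.814, 0.58, -0.001]
contact_force: [1.8, 0.8, 0.0]
gripper_width: 0.999
grasp_force: 0.0
[ 0.484025   -0.02860845  0.076     ]
t 7.7 shift [ 0.2087 -0.0422  0.1013] turn [-0.0014  0.0005 -0.0008]
```

```bash
python3 -m jog '[{"x":0.04,"y":-0.008,"z":-0.01,"ax":0,"ay":0,"az":0},{"x":0.085,"y":-0.017,"z":-0.01,"ax":0,"ay":0,"az":0},{"x":0.13,"y":-0.026,"z":-0.01,"ax":0,"ay":0,"az":0},{"x":0.17,"y":-0.034,"z":0,"ax":0,"ay":0,"az":0},{"x":0.2,"y":-0.04,"z":0.02,"ax":0,"ay":0,"az":0},{"x":0.209,"y":-0.042,"z":0.05,"ax":0,"ay":0,"az":0},{"x":0.209,"y":-0.042,"z":0.08,"ax":0,"ay":0,"az":0},{"x":0.209,"y":-0.042,"z":0.101,"ax":0,"ay":0,"az":0},{"x":0.209,"y":-0.042,"z":0.101,"ax":0,"ay":0,"az":0}]' && python3 -m jog '[{"x":0,"y":0,"z":0,"ax":0,"ay":0,"az":0},{"x":0,"y":0,"z":0,"ax":0,"ay":0,"az":0},{"x":0,"y":0,"z":0,"ax":0,"ay":0,"az":0},{"x":0,"y":0,"z":0,"ax":0,"ay":0,"az":0},{"x":0,"y":0,"z":0,"ax":0,"ay":0,"az":0},{"x":0,"y":0,"z":0,"ax":0,"ay":0,"az":0},{"x":0,"y":0,"z":0,"ax":0,"ay":0,"az":0}]' 0 40
python3 - <<'E'
from h import *
o,p,r=tool();print(bx(p),o['contact_force'])
for n in ['scene']: cv2.imwrite('pics/s2.png',cv2.resize(read_camera(n)[100:300,100:360][...,::-1],(780,600)))
a0=np.arctan2(5,232)
for a in np.arange(0,1.36,.09):
    th=a  # shift of a point at radius 232 (5 above plane)
    Rr=np.hypot(232,5);print(round(a,2),'x %.0f z %.0f'%(232-Rr*np.cos(a+a0),-(Rr*np.sin(a+a0)-5)))
E
```

```text
t: 8.6
eef_pos: [0.4829, -0.0284, 0.0732]
tool_rot: [-0.001, 0.814, 0.581, -0.002]
contact_force: [0.4, -0.2, 0.4]
gripper_width: 1.001
grasp_force: 0.0
t: 9.3
eef_pos: [0.484, -0.0278, 0.0762]
tool_rot: [-0.001, 0.814, 0.58, -0.0]
contact_force: [-5.8, 1.4, 12.6]
gripper_width: 0.271
grasp_force: 40.3
[-0.13126561  0.00027198  0.07619467] [-5.7975998   1.39837127 12.60390601]
0.0 x 0 z -0
0.09 x 1 z -21
0.18 x 5 z -41
0.27 x 10 z -62
0.36 x 17 z -81
0.45 x 25 z -100
0.54 x 36 z -119
0.63 x 47 z -136
0.72 x 61 z -152
0.81 x 76 z -166
0.9 x 92 z -180
0.99 x 109 z -192
1.08 x 127 z -202
1.17 x 146 z -211
1.26 x 166 z -217
1.35 x 186 z -222
```

View pics/s2.png

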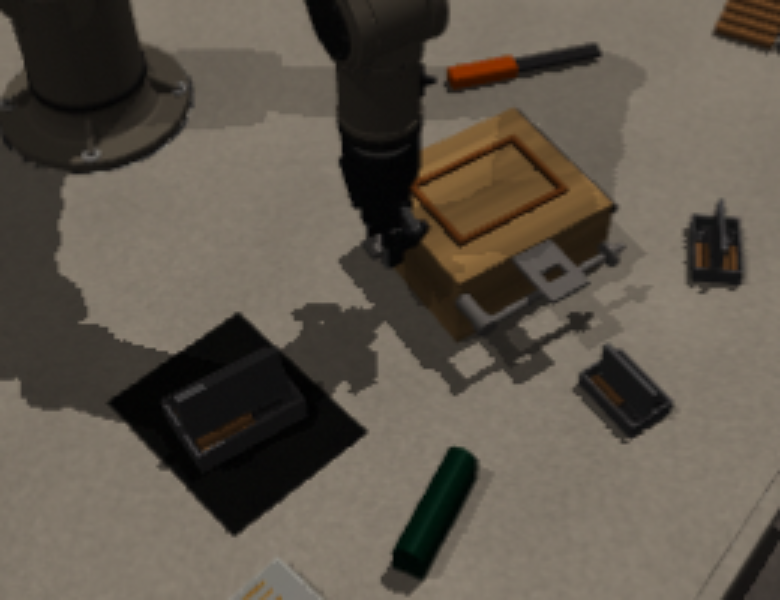

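The caddy stands upright on the mat at (235,410), and the gripper holds the tab at (395,235). Next I swing the lid up along its arc.

```bash
python3 -m jog '[{"x":0,"y":0,"z":-0.01,"ax":0,"ay":0,"az":0},{"x":0.001,"y":0,"z":-0.021,"ax":0,"ay":0,"az":0},{"x":0.005,"y":0,"z":-0.041,"ax":0,"ay":0,"az":0},{"x":0.010,"y":0,"z":-0.062,"ax":0,"ay":0,"az":0},{"x":0.017,"y":0,"z":-0.081,"ax":0,"ay":0,"az":0},{"x":0.025,"y":0,"z":-0.1,"ax":0,"ay":0,"az":0},{"x":0.036,"y":0,"z":-0.119,"ax":0,"ay":0,"az":0},{"x":0.047,"y":0,"z":-0.136,"ax":0,"ay":0,"az":0},{"x":0.054,"y":0,"z":-0.144,"ax":0,"ay":0,"az":0},{"x":0.054,"y":0,"z":-0.144,"ax":0,"ay":0,"az":0}]'; python3 -c "
from h import *
o,p,r=tool();p=bx(p);print(p,'angle',np.arctan2(p[2]+.019-.09,.1-p[0])-.0215,'r',np.hypot(p[2]+.019-.09,.1-p[0]));print(o['q'])"
```

```text
t: 10.35
eef_pos: [0.5018, 0.0228, 0.2203]
tool_rot: [-0.0, 0.814, 0.581, -0.001]
contact_force: [-5.0, 1.2, -1.6]
gripper_width: 0.27
grasp_force: 41.7
[-7.76321873e-02 -3.27077776e-05  2.20264464e-01] angle 0.6773361435450255 r 0.2320195558937016
[-0.77227933  0.23880468  0.71165167  2.00798671 -0.18970333  0.9611827
 -0.29635587]
```

```bash
python3 -m jog '[{"x":0.007,"y":0,"z":-0.008,"ax":0,"ay":0,"az":0},{"x":0.022,"y":0,"z":-0.022,"ax":0,"ay":0,"az":0},{"x":0.038,"y":0,"z":-0.036,"ax":0,"ay":0,"az":0},{"x":0.055,"y":0,"z":-0.048,"ax":0,"ay":0,"az":0},{"x":0.073,"y":0,"z":-0.058,"ax":0,"ay":0,"az":0},{"x":0.092,"y":0,"z":-0.067,"ax":0,"ay":0,"az":0},{"x":0.112,"y":0,"z":-0.073,"ax":0,"ay":0,"az":0},{"x":0.124,"y":0,"z":-0.076,"ax":0,"ay":0,"az":0},{"x":0.124,"y":0,"z":-0.076,"ax":0,"ay":0,"az":0},{"x":0.124,"y":0,"z":-0.076,"ax":0,"ay":0,"az":0}]'; python3 -c "
from h import *
o,p,r=tool();p=bx(p);print(p,'angle',np.arctan2(p[2]+.019-.09,.1-p[0])-.0215,'r',np.hypot(p[2]+.019-.09,.1-p[0]));print(o['q'])"
```

```text
t: 11.35
eef_pos: [0.5432, 0.1406, 0.2965]
tool_rot: [-0.0, 0.814, 0.581, 0.0]
contact_force: [-5.7, 1.0, 3.5]
gripper_width: 0.272
grasp_force: 48.9
[ 0.047205   -0.00086248  0.29654371] angle 1.3193575350946622 r 0.23164040673785521
[-0.9138893   0.26356424  0.67707353  1.78735441 -0.18030944  1.15249457
 -0.51186669]
```

```bash
python3 -m jog '[{"x":0,"y":0,"z":0,"ax":0,"ay":0,"az":0},{"x":0,"y":0,"z":0,"ax":0,"ay":0,"az":0},{"x":0,"y":0,"z":0,"ax":0,"ay":0,"az":0},{"x":0,"y":0,"z":0,"ax":0,"ay":0,"az":0},{"x":0,"y":0,"z":-0.025,"ax":0,"ay":0,"az":0},{"x":0,"y":0,"z":-0.055,"ax":0,"ay":0,"az":0},{"x":-0.02,"y":0.02,"z":-0.07,"ax":0,"ay":0,"az":0},{"x":-0.05,"y":0.05,"z":-0.07,"ax":0,"ay":0,"az":0},{"x":-0.08,"y":0.09,"z":-0.04,"ax":0,"ay":0,"az":0},{"x":-0.08,"y":0.129,"z":-0.01,"ax":0,"ay":0,"az":0},{"x":-0.08,"y":0.129,"z":0.02,"ax":0,"ay":0,"az":0},{"x":-0.08,"y":0.129,"z":0.02,"ax":0,"ay":0,"az":0}]' 1.0
python3 - <<'E'
from h import *
o,p,r=tool();print(bx(p))
p=camera_params('wrist');im=read_camera('wrist');np.savez('w3.npz',im=im,**p);s=read_camera('scene');np.save('s3.npy',s)
v=np.hstack([cv2.resize(im,(448,336)),cv2.resize(s[80:230,190:340],(336,336))]);cv2.imwrite('pics/v3.png',v[...,::-1])
E
```

```text
t: 12.55
eef_pos: [0.6369, 0.0213, 0.2705]
tool_rot: [-0.001, 0.815, 0.58, -0.004]
contact_force: [-1.4, 0.6, -0.4]
gripper_width: 1.001
grasp_force: 0.0
[-0.03504706 -0.12829848  0.2704702 ]
```

View pics/v3.png

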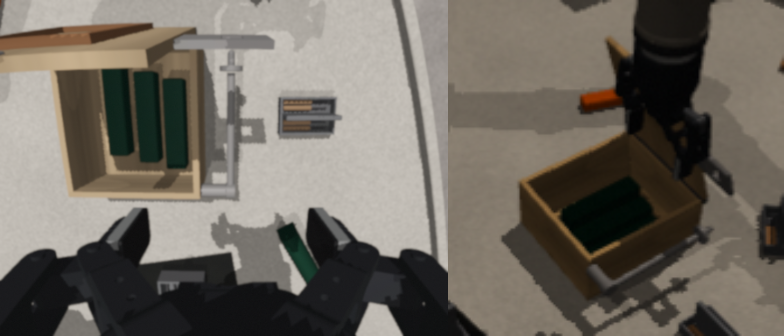

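The lid stays open. In the wrist pane the rod runs from its pivot at (233,188) to the disc at (231,68). In the scene pane the rod's end is at about (707,232).

Run:
```python
from h import *
d=np.load('w3.npz');p={k:d[k] for k in d}
for z in (.05,.07,.09): print(z,[bx(q).round(4).tolist() for q in plane(p,[(231/.875,68/.875),(232/.875,130/.875),(233/.875,188/.875)],z)])
s=camera_params('scene')
px=[(190+(u-448)*150/336,80+v*150/336) for u,v in [(707,232),(700,236),(600,282)]]
o=bx(s['origin']);D=RB.inv().apply(ray(s,px))
print('scene on y=-130:',[(o+q*((-.13-o[1])/q[1])).round(4).tolist() for q in D])
w=bx(p['origin']);
from math import *
D=RB.inv().apply(ray(p,[(231/.875,68/.875)]));
# disc at 162 from pivot: tip of sight line circle
for L in (.162,):
    q=D[0]
    for t in np.linspace(.2,.6,400):
        P=w+q*t
        if abs(hypot(P[0]+.095,P[2]-.07)-L)<.0007: print('disc',P.round(4),atan2(P[2]-.07,P[0]+.095))
rel(CB+RB.apply([-.010,-.130,.051]),down(YAW))
```

```text
0.05 [[0.0663, -0.1309, 0.05], [-0.015, -0.1323, 0.05], [-0.0997, -0.134, 0.05]]
0.07 [[0.0644, -0.1308, 0.07], [-0.0124, -0.1321, 0.07], [-0.0923, -0.1337, 0.07]]
0.09 [[0.0626, -0.1306, 0.09], [-0.0097, -0.1319, 0.09], [-0.085, -0.1334, 0.09]]
scene on y=-130: [[0.0763, -0.13, 0.0705], [0.0635, -0.13, 0.0701], [-0.1109, -0.13, 0.0901]]
disc [ 0.0599 -0.1305  0.1197] 0.3104740564876644
disc [ 0.06   -0.1305  0.1186] 0.30403120922072596
disc [ 0.0601 -0.1305  0.1176] 0.2975703609161319
disc [ 0.0602 -0.1305  0.1165] 0.29109197763443523
disc [ 0.0603 -0.1305  0.1154] 0.28459653385601597
disc [ 0.0604 -0.1305  0.1144] 0.2780845123210758
disc [ 0.0605 -0.1305  0.1133] 0.27155640386023566
disc [ 0.0658 -0.1308  0.0556] -0.08917329574931566
disc [ 0.0659 -0.1308  0.0546] -0.0957019235863651
disc [ 0.066  -0.1308  0.0535] -0.10221448073583533
disc [ 0.0661 -0.1309  0.0524] -0.1087104761046522
disc [ 0.0661 -0.1309  0.0514] -0.11518942668444104
disc [ 0.0662 -0.1309  0.0503] -0.1216508577212429
disc [ 0.0663 -0.1309  0.0492] -0.12809430287582454
t 12.65 shift [0.0237 0.0006 0.2246] turn [-0.001   0.0007 -0.0005]
```

```bash
python3 -m jog '[{"x":0.012,"y":0.001,"z":0.03,"ax":0,"ay":0,"az":0},{"x":0.024,"y":0.002,"z":0.065,"ax":0,"ay":0,"az":0},{"x":0.024,"y":0.002,"z":0.1,"ax":0,"ay":0,"az":0},{"x":0.024,"y":0.002,"z":0.12,"ax":0,"ay":0,"az":0},{"x":0.024,"y":0.002,"z":0.13,"ax":0,"ay":0,"az":0},{"x":0.024,"y":0.002,"z":0.13,"ax":0,"ay":0,"az":0}]' 0.32 && python3 -m jog '[{"x":0,"y":0,"z":0.025,"ax":0,"ay":0,"az":0},{"x":0,"y":0,"z":0.05,"ax":0,"ay":0,"az":0},{"x":0,"y":0,"z":0.07,"ax":0,"ay":0,"az":0},{"x":0,"y":0,"z":0.085,"ax":0,"ay":0,"az":0},{"x":0,"y":0,"z":0.094,"ax":0,"ay":0,"az":0},{"x":0,"y":0,"z":0.094,"ax":0,"ay":0,"az":0}]' && python3 -c "
from h import *
o,p,r=tool();print(bx(p));cv2.imwrite('pics/w4.png',read_camera('wrist')[...,::-1])"
```

```text
t: 13.25
eef_pos: [0.6488, 0.0451, 0.1463]
tool_rot: [-0.0, 0.814, 0.581, 0.0]
contact_force: [-0.2, 1.2, 0.6]
gripper_width: 0.323
grasp_force: 0.0
t: 13.85
eef_pos: [0.6487, 0.0443, 0.0514]
tool_rot: [-0.0, 0.814, 0.581, -0.0]
contact_force: [-0.7, -0.8, -0.0]
gripper_width: 0.321
grasp_force: 0.0
[-0.00944083 -0.1319602   0.05141332]
```

View pics/w4.png

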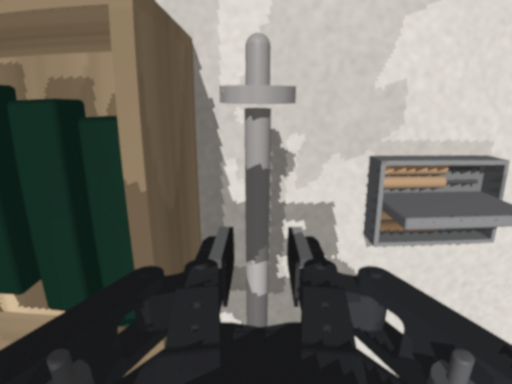

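The rod at column 258 runs centrally between the fingers, so I pinch it and swing it up.

```bash
python3 -m jog '[{"x":0,"y":0,"z":0,"ax":0,"ay":0,"az":0},{"x":0,"y":0,"z":0,"ax":0,"ay":0,"az":0},{"x":0,"y":0,"z":0,"ax":0,"ay":0,"az":0},{"x":0,"y":0,"z":0,"ax":0,"ay":0,"az":0},{"x":0,"y":0,"z":0,"ax":0,"ay":0,"az":0}]' 0 40 && python3 -m jog '[{"x":0,"y":0,"z":-0.0085,"ax":0,"ay":0,"az":0},{"x":-0.002,"y":0,"z":-0.017,"ax":0,"ay":0,"az":0},{"x":-0.004,"y":0,"z":-0.025,"ax":0,"ay":0,"az":0},{"x":-0.007,"y":0,"z":-0.033,"ax":0,"ay":0,"az":0},{"x":-0.0105,"y":0,"z":-0.041,"ax":0,"ay":0,"az":0},{"x":-0.015,"y":0,"z":-0.048,"ax":0,"ay":0,"az":0},{"x":-0.02,"y":0,"z":-0.055,"ax":0,"ay":0,"az":0},{"x":-0.02,"y":0,"z":-0.055,"ax":0,"ay":0,"az":0},{"x":-0.02,"y":0,"z":-0.055,"ax":0,"ay":0,"az":0}]'; python3 -c "
from h import *
o,p,r=tool();p=bx(p);print(p,np.arctan2(p[2]+.019-.07,p[0]+.095),np.hypot(p[2]+.019-.07,p[0]+.095))
p=camera_params('wrist');im=read_camera('wrist');np.savez('w5.npz',im=im,**p);cv2.imwrite('pics/w5.png',im[...,::-1])"
```

```text
t: 14.4
eef_pos: [0.6474, 0.0449, 0.0517]
tool_rot: [-0.001, 0.814, 0.581, -0.001]
contact_force: [-4.7, 2.2, 1.5]
gripper_width: 0.1
grasp_force: 38.9
t: 15.3
eef_pos: [0.6404, 0.0249, 0.1069]
tool_rot: [-0.001, 0.814, 0.58, -0.001]
contact_force: [-8.5, 1.5, -1.8]
gripper_width: 0.099
grasp_force: 40.5
[-0.0304486  -0.13046088  0.10686476] 0.7133843589430555 0.08536834858807682
```

View pics/w5.png

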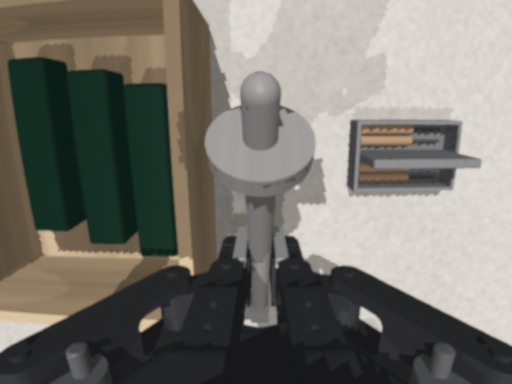

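The rod is up, with its tip near (260,88) and its disc centre near (260,148).

Run:
```python
from h import *
from scipy.optimize import brentq
d=np.load('w5.npz');p={k:d[k] for k in d};
piv=np.array([-.095,-.1305,.07])
for L in (.162,.176,.18):
    for a in (.6,.65,.7,.75,.8): print(L,a,proj(p,[CB+RB.apply(piv+L*np.array([np.cos(a),0,np.sin(a)]))]).round(1).tolist(),end=' ')
    print()
```

```text
0.162 0.6 [[261.8, 103.1]] 0.162 0.65 [[261.9, 121.1]] 0.162 0.7 [[262.0, 142.9]] 0.162 0.75 [[262.0, 168.9]] 0.162 0.8 [[262.1, 199.4]] 
0.176 0.6 [[261.9, 55.0]] 0.176 0.65 [[262.0, 73.3]] 0.176 0.7 [[262.1, 96.8]] 0.176 0.75 [[262.3, 126.5]] 0.176 0.8 [[262.4, 163.5]] 
0.18 0.6 [[262.0, 39.0]] 0.18 0.65 [[262.1, 56.9]] 0.18 0.7 [[262.2, 80.6]] 0.18 0.75 [[262.3, 111.2]] 0.18 0.8 [[262.5, 150.1]]
```

```bash
python3 -m jog '[{"x":0,"y":0,"z":0,"ax":0,"ay":0,"az":0},{"x":0,"y":0,"z":0,"ax":0,"ay":0,"az":0},{"x":0,"y":0,"z":0,"ax":0,"ay":0,"az":0},{"x":-0.005,"y":0,"z":-0.015,"ax":0,"ay":0,"az":0},{"x":-0.01,"y":0,"z":-0.035,"ax":0,"ay":0,"az":0},{"x":-0.02,"y":0,"z":-0.065,"ax":0,"ay":0,"az":0},{"x":-0.02,"y":0,"z":-0.105,"ax":0,"ay":0,"az":0},{"x":-0.02,"y":0,"z":-0.15,"ax":0,"ay":0,"az":0},{"x":-0.02,"y":-0.03,"z":-0.19,"ax":0,"ay":0,"az":0},{"x":-0.02,"y":-0.06,"z":-0.23,"ax":0,"ay":0,"az":0},{"x":0.0,"y":-0.09,"z":-0.255,"ax":0,"ay":0,"az":0},{"x":0.02,"y":-0.12,"z":-0.265,"ax":0,"ay":0,"az":0}]' 0.32 && python3 -m jog '[{"x":0.02,"y":-0.01,"z":0,"ax":0,"ay":0,"az":0},{"x":0.05,"y":-0.01,"z":0,"ax":0,"ay":0,"az":0},{"x":0.05,"y":-0.01,"z":0,"ax":0,"ay":0,"az":0}]' 1.0
python3 - <<'E'
from h import *
o,p,r=tool();print(bx(p));rel(CB+RB.apply([.0475,-.0,.2965]),down(YAW))
p=camera_params('wrist');im=read_camera('wrist');np.savez('w6.npz',im=im,**p)
s=read_camera('scene')
v=np.hstack([cv2.resize(im,(448,336)),cv2.resize(s[60:210,190:340],(336,336))]);cv2.imwrite('pics/v6.png',v[...,::-1])
E
```

```text
t: 16.55
eef_pos: [0.5357, 0.082, 0.3757]
tool_rot: [0.001, 0.815, 0.579, 0.003]
contact_force: [0.0, 0.7, -0.6]
gripper_width: 0.317
grasp_force: 0.0
t: 16.85
eef_pos: [0.5423, 0.138, 0.3725]
tool_rot: [-0.0, 0.813, 0.583, 0.001]
contact_force: [0.5, 0.1, -0.3]
gripper_width: 0.82
grasp_force: 0.0
[ 0.044537   -0.0008208   0.37248579]
t 16.85 shift [ 0.0028 -0.0009  0.076 ] turn [ 0.0011 -0.0025  0.0053]
```

View pics/v6.png

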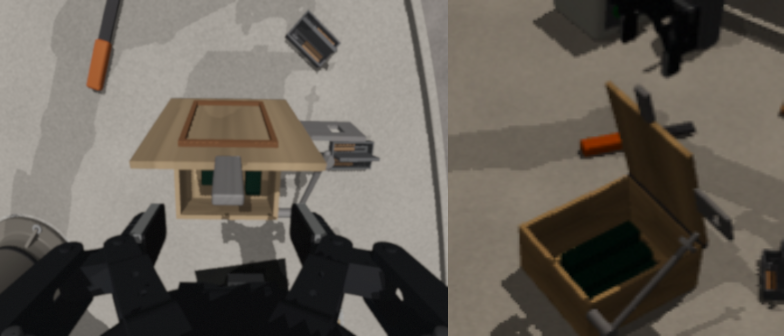

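The rod stands at its propping angle, and the tab at (228,180) in the wrist pane lies between the open fingers.

```bash
python3 -m jog '[{"x":0.003,"y":-0.001,"z":0.02,"ax":0,"ay":0,"az":0.005},{"x":0.003,"y":-0.001,"z":0.045,"ax":0,"ay":0,"az":0.005},{"x":0.003,"y":-0.001,"z":0.065,"ax":0,"ay":0,"az":0.005},{"x":0.003,"y":-0.001,"z":0.076,"ax":0,"ay":0,"az":0.005},{"x":0.003,"y":-0.001,"z":0.076,"ax":0,"ay":0,"az":0.005}]' && python3 -m jog '[{"x":0,"y":0,"z":0,"ax":0,"ay":0,"az":0},{"x":0,"y":0,"z":0,"ax":0,"ay":0,"az":0},{"x":0,"y":0,"z":0,"ax":0,"ay":0,"az":0},{"x":0,"y":0,"z":0,"ax":0,"ay":0,"az":0},{"x":0,"y":0,"z":0,"ax":0,"ay":0,"az":0},{"x":0,"y":0,"z":0,"ax":0,"ay":0,"az":0},{"x":0,"y":0,"z":0,"ax":0,"ay":0,"az":0}]' 0 40; python3 -c "
from h import *
o,p,r=tool();p=bx(p);print(p,'angle',np.arctan2(p[2]+.019-.09,.1-p[0])-.0215,'r',np.hypot(p[2]+.019-.09,.1-p[0]))"
```

```text
t: 17.45
eef_pos: [0.5415, 0.1355, 0.2946]
tool_rot: [-0.0, 0.816, 0.578, -0.001]
contact_force: [0.5, 0.2, 0.6]
gripper_width: 1.002
grasp_force: 0.0
t: 18.15
eef_pos: [0.5419, 0.1371, 0.296]
tool_rot: [-0.0, 0.816, 0.579, 0.0]
contact_force: [-4.5, 0.1, 6.2]
gripper_width: 0.275
grasp_force: 40.0
[ 0.04353587 -0.00079593  0.29599446] angle 1.3034163418317977 r 0.23197134470564865
```

```bash
python3 -m jog '[{"x":-0.004,"y":0,"z":0.001,"ax":0,"ay":0,"az":0},{"x":-0.010,"y":0,"z":0.002,"ax":0,"ay":0,"az":0},{"x":-0.019,"y":0,"z":0.005,"ax":0,"ay":0,"az":0},{"x":-0.029,"y":0,"z":0.008,"ax":0,"ay":0,"az":0},{"x":-0.038,"y":0,"z":0.012,"ax":0,"ay":0,"az":0},{"x":-0.048,"y":0,"z":0.017,"ax":0,"ay":0,"az":0},{"x":-0.052,"y":0,"z":0.019,"ax":0,"ay":0,"az":0},{"x":-0.052,"y":0,"z":0.019,"ax":0,"ay":0,"az":0}]'
python3 - <<'E'
from h import *
o,p,r=tool();p=bx(p);print(p,'angle',np.arctan2(p[2]+.019-.09,.1-p[0])-.0215)
im=read_camera('wrist');s=read_camera('scene')
v=np.hstack([cv2.resize(im,(448,336)),cv2.resize(s[110:190,250:330],(336,336),interpolation=cv2.INTER_CUBIC)]);cv2.imwrite('pics/v7.png',v[...,::-1])
E
```

```text
t: 18.95
eef_pos: [0.5242, 0.0867, 0.2759]
tool_rot: [-0.0, 0.816, 0.578, -0.001]
contact_force: [-1.5, 0.4, -0.3]
gripper_width: 0.275
grasp_force: 39.9
[-0.00986666 -0.00042758  0.27586048] angle 1.0570322156000773
```

View pics/v7.png

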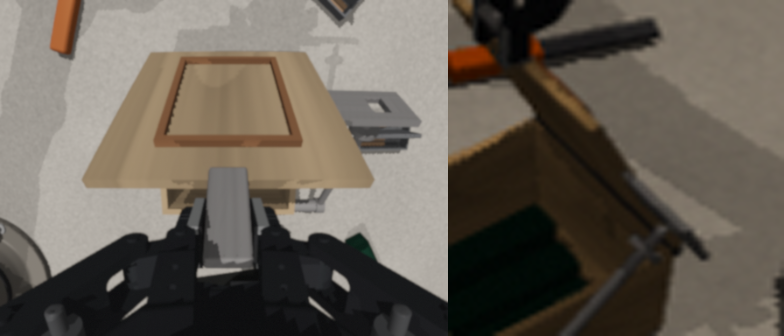

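The tab is held and the pin sits just below the side plate. That was my eleventh picture, one over the allowed ten, so I won't view any more. From here I go by forces and angles.

```bash
python3 -m jog '[{"x":-0.006,"y":0,"z":0.003,"ax":0,"ay":0,"az":0},{"x":-0.013,"y":0,"z":0.0075,"ax":0,"ay":0,"az":0},{"x":-0.013,"y":0,"z":0.0075,"ax":0,"ay":0,"az":0}]';python3 -m jog '[{"x":-0.004,"y":0,"z":0.0025,"ax":0,"ay":0,"az":0},{"x":-0.008,"y":0,"z":0.005,"ax":0,"ay":0,"az":0},{"x":-0.008,"y":0,"z":0.005,"ax":0,"ay":0,"az":0}]';python3 -m jog '[{"x":-0.005,"y":0,"z":0.0035,"ax":0,"ay":0,"az":0},{"x":-0.009,"y":0,"z":0.007,"ax":0,"ay":0,"az":0},{"x":-0.009,"y":0,"z":0.007,"ax":0,"ay":0,"az":0}]'
python3 - <<'E'
from h import *
o,p,r=tool();p=bx(p);print(p,'angle',np.arctan2(p[2]+.019-.09,.1-p[0])-.0215)
E
```

```text
t: 19.35
eef_pos: [0.5199, 0.0745, 0.2684]
tool_rot: [-0.0, 0.816, 0.578, -0.0]
contact_force: [-3.2, -0.3, 1.3]
gripper_width: 0.274
grasp_force: 39.9
t: 19.65
eef_pos: [0.5176, 0.0677, 0.2636]
tool_rot: [-0.0, 0.816, 0.578, -0.0]
contact_force: [-4.9, 1.4, 2.7]
gripper_width: 0.273
grasp_force: 39.8
t: 19.95
eef_pos: [0.5144, 0.0586, 0.2566]
tool_rot: [0.0, 0.816, 0.578, -0.001]
contact_force: [-5.5, -0.7, 4.6]
gripper_width: 0.276
grasp_force: 39.5
[-0.03969611 -0.000305    0.25662652] angle 0.904155339069344
```

```bash
cat > rodchk.py <<'E'
from h import *
import sys
s=camera_params('scene');new=read_camera('scene').astype(float).mean(2)
old=np.zeros((384,512));v=cv2.imread('pics/v6.png')[:,448:];old[60:210,190:340]=cv2.resize(v,(150,150),interpolation=cv2.INTER_AREA).mean(2)
for L in (.09,.11,.13,.145):
    a,b=proj(s,[CB+RB.apply([-.095+L*np.cos(q),-.13,.07+L*np.sin(q)]) for q in (.7,.6)])
    n=(b-a)/.1  # px per rad
    print(L,'px/rad',np.linalg.norm(n).round())
    qs=np.arange(.5,.95,.03);Q=np.array(proj(s,[CB+RB.apply([-.095+L*np.cos(q),-.13,.07+L*np.sin(q)]) for q in qs]),np.float32)
    for im in (old,new): print(cv2.remap(im.astype(np.float32),Q[:,:1],Q[:,1:],1).ravel().astype(int))
print(qs.round(2))
E
python3 rodchk.py
```

```text
0.09 px/rad 15.0
[23 23 24 27 32 38 44 49 51 48 42 36 30 28 26]
[23 23 23 26 31 39 46 53 55 51 43 35 28 27 26]
0.11 px/rad 18.0
[25 25 25 27 30 36 45 51 54 50 44 41 39 38 35]
[25 25 24 25 28 35 46 54 58 52 42 40 40 41 37]
0.13 px/rad 21.0
[26 27 27 26 28 33 42 51 51 46 40 38 38 40 42]
[26 27 27 26 26 29 34 38 39 35 31 29 30 39 42]
0.145 px/rad 24.0
[28 28 29 32 32 33 35 36 35 31 29 29 29 29 29]
[28 27 27 27 26 30 36 38 35 26 23 23 23 23 23]
[0.5  0.53 0.56 0.59 0.62 0.65 0.68 0.71 0.74 0.77 0.8  0.83 0.86 0.89
 0.92]
```

The rod hasn't moved (about 0.72 before and after), so the pin is going through the slot. I lower the last few mm.

```bash
python3 -m jog '[{"x":-0.003,"y":0,"z":0.0025,"ax":0,"ay":0,"az":0},{"x":-0.003,"y":0,"z":0.0025,"ax":0,"ay":0,"az":0}]';python3 -m jog '[{"x":-0.0015,"y":0,"z":0.0013,"ax":0,"ay":0,"az":0},{"x":-0.0015,"y":0,"z":0.0013,"ax":0,"ay":0,"az":0}]';python3 -m jog '[{"x":-0.0015,"y":0,"z":0.0013,"ax":0,"ay":0,"az":0},{"x":-0.0015,"y":0,"z":0.0013,"ax":0,"ay":0,"az":0}]'; python3 -c "
from h import *
o,p,r=tool();p=bx(p);print(p,'angle',np.arctan2(p[2]+.019-.09,.1-p[0])-.0215)"
```

```text
t: 20.2
eef_pos: [0.5134, 0.0558, 0.2543]
tool_rot: [-0.0, 0.816, 0.578, -0.001]
contact_force: [-6.3, -1.7, 4.6]
gripper_width: 0.272
grasp_force: 39.5
t: 20.4
eef_pos: [0.5129, 0.0544, 0.2532]
tool_rot: [-0.0, 0.816, 0.578, -0.001]
contact_force: [-6.5, -0.5, 4.5]
gripper_width: 0.279
grasp_force: 39.5
t: 20.6
eef_pos: [0.5124, 0.0529, 0.2518]
tool_rot: [0.0, 0.816, 0.578, -0.001]
contact_force: [-8.0, -1.7, 6.4]
gripper_width: 0.274
grasp_force: 39.4
[-0.04568009 -0.00028493  0.25183222] angle 0.8711445173604158
```

```bash
python3 -m jog '[{"x":-0.0012,"y":0,"z":0.001,"ax":0,"ay":0,"az":0},{"x":-0.0012,"y":0,"z":0.001,"ax":0,"ay":0,"az":0}]'; python3 -m jog '[{"x":-0.0012,"y":0,"z":0.001,"ax":0,"ay":0,"az":0},{"x":-0.0012,"y":0,"z":0.001,"ax":0,"ay":0,"az":0}]';  python3 -c "
from h import *
o,p,r=tool();p=bx(p);print(p,'angle',np.arctan2(p[2]+.019-.09,.1-p[0])-.0215)"; python3 rodchk.py | tail -4
```

```text
t: 20.8
eef_pos: [0.5122, 0.0523, 0.2513]
tool_rot: [-0.0, 0.816, 0.578, -0.0]
contact_force: [-7.7, 0.2, 9.6]
gripper_width: 0.27
grasp_force: 39.8
t: 21.0
eef_pos: [0.5121, 0.0521, 0.251]
tool_rot: [-0.001, 0.816, 0.579, 0.0]
contact_force: [-8.7, 1.1, 15.0]
gripper_width: 0.275
grasp_force: 40.5
[-0.04658592 -0.00031332  0.25098236] angle 0.8658087038149744
[28 28 29 32 32 33 35 36 35 31 29 29 29 29 29]
[28 27 26 27 27 30 36 38 36 26 24 24 23 23 23]
[0.5  0.53 0.56 0.59 0.62 0.65 0.68 0.71 0.74 0.77 0.8  0.83 0.86 0.89
 0.92]
```

Contact at 0.866 rad with the rod unmoved means the lid is seated. I release and back off.

```bash
python3 -m jog '[{"x":0.001,"y":0,"z":-0.001,"ax":0,"ay":0,"az":0},{"x":0.001,"y":0,"z":-0.001,"ax":0,"ay":0,"az":0},{"x":0.001,"y":0,"z":-0.001,"ax":0,"ay":0,"az":0},{"x":0.001,"y":0,"z":-0.001,"ax":0,"ay":0,"az":0},{"x":0.001,"y":0,"z":-0.001,"ax":0,"ay":0,"az":0},{"x":0,"y":0,"z":-0.02,"ax":0,"ay":0,"az":0},{"x":-0.01,"y":0,"z":-0.05,"ax":0,"ay":0,"az":0},{"x":-0.03,"y":0,"z":-0.09,"ax":0,"ay":0,"az":0},{"x":-0.07,"y":0,"z":-0.12,"ax":0,"ay":0,"az":0},{"x":-0.11,"y":0,"z":-0.14,"ax":0,"ay":0,"az":0},{"x":-0.13,"y":0,"z":-0.15,"ax":0,"ay":0,"az":0},{"x":-0.13,"y":0,"z":-0.15,"ax":0,"ay":0,"az":0}]' 1.0; python3 rodchk.py | tail -10
python3 - <<'E'
from h import *
# lid angle check: tab/edge in the wrist view, numerically; wood front edge of lid
p=camera_params('wrist');im=read_camera('wrist');h=cv2.cvtColor(im,cv2.COLOR_RGB2HSV)
m=cv2.inRange(h,(8,60,60),(28,255,255));k=max(cv2.findContours(m,0,2)[0],key=cv2.contourArea)
print('wood rect',cv2.boundingRect(k),'area',cv2.contourArea(k))
for a in (0,.6,.8,.87,.94):
    f=lambda r,y,z:CB+RB.apply([.1-r*np.cos(a)+z*-0-z*-np.sin(a)*1,y,.09+r*np.sin(a)+z*np.cos(a)])
    print(a,proj(p,[f(.2,.09,.008),f(.2,-.09,.008),f(0,.09,.008),f(0,-.09,.008)]).round().tolist())
E
```

```text
t: 22.25
eef_pos: [0.4689, -0.0743, 0.4012]
tool_rot: [0.0, 0.817, 0.576, 0.002]
contact_force: [0.9, 0.3, 0.0]
gripper_width: 1.001
grasp_force: 0.0
[25 25 25 27 30 36 45 51 54 50 44 41 39 38 35]
[25 25 25 24 24 27 34 38 41 38 32 28 27 27 24]
0.13 px/rad 21.0
[26 27 27 26 28 33 42 51 51 46 40 38 38 40 42]
[27 28 27 26 26 28 29 27 25 25 26 27 27 28 28]
0.145 px/rad 24.0
[28 28 29 32 32 33 35 36 35 31 29 29 29 29 29]
[28 27 27 26 26 30 35 37 35 26 23 22 23 22 23]
[0.5  0.53 0.56 0.59 0.62 0.65 0.68 0.71 0.74 0.77 0.8  0.83 0.86 0.89
 0.92]
wood rect (161, 0, 197, 103) area 13971.0
0 [[197.0, 103.0], [323.0, 102.0], [191.0, -50.0], [327.0, -51.0]]
0.6 [[174.0, 62.0], [346.0, 61.0], [191.0, -53.0], [327.0, -54.0]]
0.8 [[163.0, 28.0], [356.0, 26.0], [191.0, -54.0], [327.0, -55.0]]
0.87 [[160.0, 13.0], [359.0, 11.0], [191.0, -54.0], [327.0, -55.0]]
0.94 [[156.0, -4.0], [363.0, -5.0], [191.0, -54.0], [327.0, -55.0]]
```

The lid's front edge spans columns 161–358 in the wrist image, which matches 0.86–0.87 rad. It holds by itself with the rod still at 0.7, which can only be so with the pin through the slot.

```bash
python3 -c "
from station import *
print(hand_in())"
```

```text
the job is handed in; nothing more can be done
None
```

The caddy is upright on the middle of the mat and the lid rests on the seated prop rod at about 0.87 rad; the pin through the hole is inferred from the lid and rod angles, the job was handed in at about 22 s, and I viewed 11 pictures, one over the limit of 10.

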